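Press-test the pushbuttons and fit the stiff one

ROBOT

A 6-joint arm with a two-finger parallel gripper is mounted at the origin on the work surface. World frame = base frame: x ahead of the robot, y to its left, z up, the work surface at z = 0. Lengths are in m, angles in rad, forces in N, time in s.
With the tool pointing down it reaches from about 0.425 to 0.95 m from the base axis. Payload 14.7 kg.
Tool frame: the origin (TCP) lies at the very end of the fingers, on their centre line; the grasp point (between the pads) lies arm.grip_depth behind it (arm.grip_depth is the distance from the TCP to the grasp point, in m); z points along the fingers, y is the line along which they close (so a half turn about z gives the same grasp; the last joint's range is limited). The gripper opens to 85 mm and grips with 20 to 120 N. Pads are 22 mm wide; open, the fingers measure 114 mm over their backs; the gripper's body (76 mm by 85 mm) begins 54 mm behind the grasp point. The pads swing forward as they close: fully open they stand 13 mm farther back than shut.
Start: joints at [-0.047, 0.48, 1.596, -0, 1.065, -0.047], TCP at [0.65, 0, 0.231] pointing down, gripper open.
Joint ranges: [-2.75, 2.75], [-0.82, 2.05], [0.23, 2.67], [-1.56, 4.7], [0.09, 2.69], [-2.92, 2.92]. Speed limits (rad/s): [1.89, 1.89, 2.39, 3.01, 3.01, 3.01].

INTERFACE

Orientations are given as a rotation vector (axis times angle).
In Python, from cell import arm gives the robot as it stands.
- The arm moves only by the tool jog_arm, never from a script. Its argument "commands" is a list of rows, each a list of 7 numbers: the shift along the world's x, y, z in mm, then the turn, a rotation vector about the world's x, y, z in degrees, then the gripper's target within -1 to 1 (fully open at 1, half-way at 0, shut at -1). In form: [[tx, ty, tz, ax, ay, az, jaw], ...]. A call has 1 to 8 rows; each row is the pose to reach, as a shift and turn from the pose commanded when the call began; what a row does not reach only later rows make up. A row lasts 1/12 s, in which the tool goes at most 41.7 mm and 7.16 degrees, less where a joint would pass 70% of its speed; a pose out of reach is approached as far as the arm can. A call with a gripper value outside its range is refused whole. The fingers move at their own pace and stop on an object; "grip_force" is the grip in N (left out, the last holds). Time passes only in rows, so rows that repeat a pose let the fingers close. It gives the time, the measured TCP pose, the force, the opening and the grip force at its end, in the units of the state.
- arm.read_state(): the state, without advancing time (a new reading comes with each control period).
- arm.snapshot(name): name is "scene" or "side" or "wrist"; returns (picture, depth): 420x560x3 uint8, red, green, blue; 420x560 float32, m along the optical axis (not along the pixel's ray), 0 where there is no reading.
- arm.camera_model(name): a dict with "camera_matrix" (3x3 intrinsics, pixels), "k1" (the pictures are not rectified: a ray, as slopes to the right and down, at radius r is drawn at 1 + k1 r^2 times it, then the intrinsics apply), "pose" (4x4, takes a point from camera to world coordinates); the wrist camera has in their place "mount" (4x4, takes a point from camera to tool coordinates, whose origin is the TCP and whose axes are the flange's). Camera axes: x right, y down, z forward; pixel columns grow to the right and rows downward; lengths in m; the calibration is good to about 2 mm. A picture is of the moment at which its call begins: read the wrist's pose just before it. camera_model takes no time and is no camera call.
- arm.finish_job(): hands the job in; it is judged then, once.
The state is a dict: "t": time; "joint_positions": joint angles; "qd": joint speeds; "joint_efforts": joint torques, N m; "ee_pos": TCP position; "tool_rot": TCP orientation; "contact_force": force on the tool from outside, world axes, zero at the start; "torque": the same for the moment, N m; "grip_width": finger opening in m; "finger_force": force on a finger pad.
Only numpy, scipy, OpenCV 4.12 (cv2) and the standard library are available. Lean on these libraries where they do the work, as an engineer would, in place of code of your own. Each camera call takes 0.05 s, during which the arm holds its last target. There are 200 camera calls.

TASK

One of the three look-alike pushbuttons in the front row of the pink foam tray has a much stiffer spring: working along the row from the robot's left (+y) end to its right, press each one gently where it stands until it clicks, without ramming it against its stop, to find out which. Fit the stiff one into the empty hole of the grey pushbutton box, fully home with its bezel flat on the box, then press it there until it clicks, as a check, and let go. Leave the other two in their nests and everything else on the bench as it is.

Things in the scene. Friction and masses are not known exactly. Their poses are not given: they have to be found in the camera images.
- tray: pink foam tray, 170 x 284 mm, fixed to the bench; origin under its centre, on the bench; x away from the robot, y to the robot's left, z up (yaw within 0.35 rad). Its flat top is 45 mm above the bench; foam end blocks rise to 70 mm at both y ends (beyond 120 mm from the centre). Front row (towards the robot): three nests side by side, 70 mm apart, each holding a pushbutton; back row, 85 mm farther: a lamp and a selector switch
- nest_left (a point): mouth of the front-row nest at the robot's left (+y): 23 mm square hole, 34 mm deep, at the height of the tray top
- nest_mid (a point): mouth of the middle front-row nest
- nest_right (a point): mouth of the front-row nest at the robot's right (-y)
- box: grey pushbutton box, 85 x 180 x 60 mm, lying on its back and fixed to the bench; origin under its centre; z up, top face 60 mm above the bench. On the top along its y axis: an empty round hole at +50 mm, a white lamp (31 mm wide, 21 mm high) at 0, a mushroom button (40 mm wide, 34 mm high) at -50 mm
- hole (a point): mouth of the box's only empty hole, at the box's top face: 22.5 mm wide, chamfered, 46 mm deep, z up
- button_a_grip (a point): pushbutton a, loose, about 80 g, upright in one of the three front-row nests (which one changes). All three look alike: round steel bezel 31 mm wide and 14 mm high, its underside resting on the tray top; below it a black threaded barrel 21 mm wide and 24 mm long with a chamfered foot; on top a black round cap 23 mm wide standing 12 mm above the bezel. This point is on its axis half-way up the bezel, 7 mm above the bezel's underside, where to grasp it; z along its axis, up
- button_a_press (a joint): pushbutton a: how far its cap is pressed in (m): 0 at rest, 0.0060 at its hard stop. The push rises to a peak at about 2.5 mm, then the snap gives way and the push falls (the click, complete at 4 mm) to about half of the peak just before the hard stop; the cap springs back when let go. Two of the pushbuttons peak at about 4.5 N, one, the stiff one, at about 10.5 N; nothing outside shows which
- button_a_cap: pushbutton a: its moving cap; origin at the centre of the cap's top face, 19 mm above the grasp point (26 mm above the bezel's underside) when not pressed. More than 20 N on the cap spoils it
- button_b_grip (a point): pushbutton b, loose, about 80 g, upright in one of the three front-row nests (which one changes). All three look alike: round steel bezel 31 mm wide and 14 mm high, its underside resting on the tray top; below it a black threaded barrel 21 mm wide and 24 mm long with a chamfered foot; on top a black round cap 23 mm wide standing 12 mm above the bezel. This point is on its axis half-way up the bezel, 7 mm above the bezel's underside, where to grasp it; z along its axis, up
- button_b_press (a joint): pushbutton b: how far its cap is pressed in (m): 0 at rest, 0.0060 at its hard stop. The push rises to a peak at about 2.5 mm, then the snap gives way and the push falls (the click, complete at 4 mm) to about half of the peak just before the hard stop; the cap springs back when let go. Two of the pushbuttons peak at about 4.5 N, one, the stiff one, at about 10.5 N; nothing outside shows which
- button_b_cap: pushbutton b: its moving cap; origin at the centre of the cap's top face, 19 mm above the grasp point (26 mm above the bezel's underside) when not pressed. More than 20 N on the cap spoils it
- button_c_grip (a point): pushbutton c, loose, about 80 g, upright in one of the three front-row nests (which one changes). All three look alike: round steel bezel 31 mm wide and 14 mm high, its underside resting on the tray top; below it a black threaded barrel 21 mm wide and 24 mm long with a chamfered foot; on top a black round cap 23 mm wide standing 12 mm above the bezel. This point is on its axis half-way up the bezel, 7 mm above the bezel's underside, where to grasp it; z along its axis, up
- button_c_press (a joint): pushbutton c: how far its cap is pressed in (m): 0 at rest, 0.0060 at its hard stop. The push rises to a peak at about 2.5 mm, then the snap gives way and the push falls (the click, complete at 4 mm) to about half of the peak just before the hard stop; the cap springs back when let go. Two of the pushbuttons peak at about 4.5 N, one, the stiff one, at about 10.5 N; nothing outside shows which
- button_c_cap: pushbutton c: its moving cap; origin at the centre of the cap's top face, 19 mm above the grasp point (26 mm above the bezel's underside) when not pressed. More than 20 N on the cap spoils it
- lamp: lamp with 31 mm bezel and white lens, loose in the tray's back row; leave alone
- selector: selector switch with 31 mm bezel and black bar grip, loose in the tray's back row; leave alone
- locknut: black plastic ring, 34 mm wide, 8 mm high, loose on the bench; leave alone
- screwdriver: screwdriver, 190 mm long, loose beyond the box; leave alone
- tape: roll of tape, 96 mm wide, 25 mm high, lying on the bench at the right; leave alone
- busbar: flat copper bar, 20 x 130 x 5 mm, loose on the bench; leave alone
- cleaner: white bottle, 52 mm wide, 130 mm high, standing at the left; leave alone
Not all that is in view belongs to the job. Leave any orange or yellow look-alike of the part that bears button_c_grip alone.

How it is judged:
On the way, in this order (a step that is already met when the one before it is completed fails the run):
1. the pushbutton in the left-hand nest of the front row is pressed, in its nest, until it clicks (cap more than 4 mm down) (((horizontal distance between button_a_grip and nest_left below 0.006 m and z of button_a_grip in the frame of tray below 0.056 m and value of joint button_a_press above 0.004 m) or (horizontal distance between button_b_grip and nest_left below 0.006 m and z of button_b_grip in the frame of tray below 0.056 m and value of joint button_b_press above 0.004 m) or (horizontal distance between button_c_grip and nest_left below 0.006 m and z of button_c_grip in the frame of tray below 0.056 m and value of joint button_c_press above 0.004 m))), for 0.05 s.
2. the pushbutton in the middle nest of the front row is pressed, in its nest, until it clicks (cap more than 4 mm down) (((horizontal distance between button_a_grip and nest_mid below 0.006 m and z of button_a_grip in the frame of tray below 0.056 m and value of joint button_a_press above 0.004 m) or (horizontal distance between button_b_grip and nest_mid below 0.006 m and z of button_b_grip in the frame of tray below 0.056 m and value of joint button_b_press above 0.004 m) or (horizontal distance between button_c_grip and nest_mid below 0.006 m and z of button_c_grip in the frame of tray below 0.056 m and value of joint button_c_press above 0.004 m))), for 0.05 s.
3. the pushbutton in the right-hand nest of the front row is pressed, in its nest, until it clicks (cap more than 4 mm down) (((horizontal distance between button_a_grip and nest_right below 0.006 m and z of button_a_grip in the frame of tray below 0.056 m and value of joint button_a_press above 0.004 m) or (horizontal distance between button_b_grip and nest_right below 0.006 m and z of button_b_grip in the frame of tray below 0.056 m and value of joint button_b_press above 0.004 m) or (horizontal distance between button_c_grip and nest_right below 0.006 m and z of button_c_grip in the frame of tray below 0.056 m and value of joint button_c_press above 0.004 m))), for 0.05 s.
4. a pushbutton is in the empty hole of the box, its bezel flat on the box (((horizontal distance between button_a_grip and hole below 0.003 m and z of button_a_grip in the frame of hole between 0.004 and 0.0085 m and angle between the z axis of button_a_grip and the z axis of hole, either way round below 0.08 rad) or (horizontal distance between button_b_grip and hole below 0.003 m and z of button_b_grip in the frame of hole between 0.004 and 0.0085 m and angle between the z axis of button_b_grip and the z axis of hole, either way round below 0.08 rad) or (horizontal distance between button_c_grip and hole below 0.003 m and z of button_c_grip in the frame of hole between 0.004 and 0.0085 m and angle between the z axis of button_c_grip and the z axis of hole, either way round below 0.08 rad))), for 0.2 s.
5. pressed there, it proves to be the stiff one: more than 7.5 N on its cap while the cap is 1 to 4 mm down (((horizontal distance between button_a_grip and hole below 0.003 m and z of button_a_grip in the frame of hole between 0.004 and 0.0085 m and angle between the z axis of button_a_grip and the z axis of hole, either way round below 0.08 rad and value of joint button_a_press between 0.001 and 0.004 m and contact force between button_a_cap and anything else above 7.5 N) or (horizontal distance between button_b_grip and hole below 0.003 m and z of button_b_grip in the frame of hole between 0.004 and 0.0085 m and angle between the z axis of button_b_grip and the z axis of hole, either way round below 0.08 rad and value of joint button_b_press between 0.001 and 0.004 m and contact force between button_b_cap and anything else above 7.5 N) or (horizontal distance between button_c_grip and hole below 0.003 m and z of button_c_grip in the frame of hole between 0.004 and 0.0085 m and angle between the z axis of button_c_grip and the z axis of hole, either way round below 0.08 rad and value of joint button_c_press between 0.001 and 0.004 m and contact force between button_c_cap and anything else above 7.5 N))), for 0.02 s.
6. it is pressed on until it clicks (cap more than 4 mm down) (((horizontal distance between button_a_grip and hole below 0.003 m and z of button_a_grip in the frame of hole between 0.004 and 0.0085 m and angle between the z axis of button_a_grip and the z axis of hole, either way round below 0.08 rad and value of joint button_a_press above 0.004 m) or (horizontal distance between button_b_grip and hole below 0.003 m and z of button_b_grip in the frame of hole between 0.004 and 0.0085 m and angle between the z axis of button_b_grip and the z axis of hole, either way round below 0.08 rad and value of joint button_b_press above 0.004 m) or (horizontal distance between button_c_grip and hole below 0.003 m and z of button_c_grip in the frame of hole between 0.004 and 0.0085 m and angle between the z axis of button_c_grip and the z axis of hole, either way round below 0.08 rad and value of joint button_c_press above 0.004 m))), for 0.05 s.
At the end, for the whole second after the job is handed in: The stiff pushbutton is at rest in the box's hole, within 3 mm of its centre, tilted under 0.08 rad, bezel flat on the box (within 1.5 mm); the other two stand upright at rest in front-row nests (within 6 mm, 4 mm in height); every cap is within 1.5 mm of rest (((horizontal distance between button_a_grip and hole below 0.003 m and z of button_a_grip in the frame of hole between 0.004 and 0.0085 m and angle between the z axis of button_a_grip and the z axis of hole, either way round below 0.08 rad) or (horizontal distance between button_a_grip and nest_left below 0.006 m and z of button_a_grip in the frame of tray below 0.056 m and angle between button_a_grip's own z axis and vertical below 0.1 rad) or (horizontal distance between button_a_grip and nest_mid below 0.006 m and z of button_a_grip in the frame of tray below 0.056 m and angle between button_a_grip's own z axis and vertical below 0.1 rad) or (horizontal distance between button_a_grip and nest_right below 0.006 m and z of button_a_grip in the frame of tray below 0.056 m and angle between button_a_grip's own z axis and vertical below 0.1 rad)) and ((horizontal distance between button_b_grip and hole below 0.003 m and z of button_b_grip in the frame of hole between 0.004 and 0.0085 m and angle between the z axis of button_b_grip and the z axis of hole, either way round below 0.08 rad) or (horizontal distance between button_b_grip and nest_left below 0.006 m and z of button_b_grip in the frame of tray below 0.056 m and angle between button_b_grip's own z axis and vertical below 0.1 rad) or (horizontal distance between button_b_grip and nest_mid below 0.006 m and z of button_b_grip in the frame of tray below 0.056 m and angle between button_b_grip's own z axis and vertical below 0.1 rad) or (horizontal distance between button_b_grip and nest_right below 0.006 m and z of button_b_grip in the frame of tray below 0.056 m and angle between button_b_grip's own z axis and vertical below 0.1 rad)) and ((horizontal distance between button_c_grip and hole below 0.003 m and z of button_c_grip in the frame of hole between 0.004 and 0.0085 m and angle between the z axis of button_c_grip and the z axis of hole, either way round below 0.08 rad) or (horizontal distance between button_c_grip and nest_left below 0.006 m and z of button_c_grip in the frame of tray below 0.056 m and angle between button_c_grip's own z axis and vertical below 0.1 rad) or (horizontal distance between button_c_grip and nest_mid below 0.006 m and z of button_c_grip in the frame of tray below 0.056 m and angle between button_c_grip's own z axis and vertical below 0.1 rad) or (horizontal distance between button_c_grip and nest_right below 0.006 m and z of button_c_grip in the frame of tray below 0.056 m and angle between button_c_grip's own z axis and vertical below 0.1 rad)) and ((horizontal distance between button_a_grip and hole below 0.003 m and z of button_a_grip in the frame of hole between 0.004 and 0.0085 m and angle between the z axis of button_a_grip and the z axis of hole, either way round below 0.08 rad) or (horizontal distance between button_b_grip and hole below 0.003 m and z of button_b_grip in the frame of hole between 0.004 and 0.0085 m and angle between the z axis of button_b_grip and the z axis of hole, either way round below 0.08 rad) or (horizontal distance between button_c_grip and hole below 0.003 m and z of button_c_grip in the frame of hole between 0.004 and 0.0085 m and angle between the z axis of button_c_grip and the z axis of hole, either way round below 0.08 rad)) and value of joint each of button_a_press, button_b_press, button_c_press below 0.0015 m and linear speed of each of button_a_cap, button_b_cap, button_c_cap below 0.01 m/s); the robot touches nothing.
It fails at once if a pushbutton's cap takes more than 20 N (contact force between any of button_a_cap, button_b_cap, button_c_cap and anything else above 20 N).
It fails at once if one of the other things on the table is moved by more than 15 mm (distance of any of lamp, selector, locknut, screwdriver, tape, busbar, cleaner from where it was at the start of the episode above 0.015 m).
It also fails if it takes over 70 s, if anything falls off the work surface, if the arm or the gripper's body presses on something with over 40 N, if the wrist force passes 120 N, or if a joint passes its speed limit or range.

## Working session

There is one attempt and no reset: what is moved stays moved. The work goes in short steps, Python scripts to look and compute and a tool call to move; the robot and the scene stay as the last step left them, time stands still between calls to the robot, and variables do not carry over. Pictures are saved under pics/ and viewed, at most 10 in all, crops included, and the job is handed in when it is done.

Besides the shell and the picture viewer there is one more tool, called after ">>>" by a JSON object that holds its "api" and its "payload", one argument or row to a line. jog_arm: Moves the arm, as the interface text tells. Its arguments: {"type":"object","properties":{"commands":{"type":"array","items":{"type":"array","items":{"type":"number"}}},"grip_force":{"type":"number"}},"required":["commands"]}

```bash
mkdir -p pics; ls; cat > h.py <<'E'
import numpy as np, cv2
from cell import arm
from scipy.spatial.transform import Rotation as R
def snap(n):
    s=arm.read_state(); m=arm.camera_model(n); p,d=arm.snapshot(n)
    if 'pose' in m: T=np.array(m['pose'])
    else:
        W=np.eye(4); W[:3,:3]=R.from_rotvec(s['tool_rot']).as_matrix(); W[:3,3]=s['ee_pos']; T=W@np.array(m['mount'])
    return p,d,T,np.array(m['camera_matrix']),m['k1']
def rays(uv,T,K,k1):
    q=cv2.undistortPoints(np.array(uv,float).reshape(-1,1,2),K,np.array([k1,0,0,0.]),None).reshape(-1,2)
    return np.c_[q,np.ones(len(q))]@T[:3,:3].T
def plane(uv,z,T,K,k1):
    r=rays(uv,T,K,k1); o=T[:3,3]; return o+r*((z-o[2])/r[:,2])[:,None]
def save(n,p): cv2.imwrite('pics/'+n+'.png',p[:,:,::-1])
E
python3 - <<'E'
from h import *
for n in ('scene','side','wrist'):
    p,d,T,K,k1=snap(n); save(n+'0',p); np.savez('/tmp/'+n+'.npz',p=p,d=d,T=T,K=K,k1=k1); print(n,T.round(3).tolist(),K.tolist(),k1)
print(arm.read_state(),arm.grip_depth)
E
```

```text
pics
scene [[0.801, 0.41, -0.435, 1.24], [0.598, -0.532, 0.599, -0.944], [0.014, -0.74, -0.672, 1.136], [0.0, 0.0, 0.0, 1.0]] [[535.2987510421293, 0.0, 282.0877958724199], [0.0, 535.2987510421293, 218.8078250114054], [0.0, 0.0, 1.0]] -0.21111992941228078
side [[-0.903, -0.224, 0.367, 0.161], [-0.429, 0.512, -0.744, 0.829], [-0.021, -0.829, -0.559, 0.708], [0.0, 0.0, 0.0, 1.0]] [[415.64206604653236, 0.0, 280.2721349837686], [0.0, 415.64206604653236, 207.99088640091662], [0.0, 0.0, 1.0]] -0.04126703574816727
wrist [[1.0, 0.001, -0.001, 0.65], [0.0, -0.958, -0.288, 0.073], [-0.001, 0.288, -0.958, 0.373], [0.0, 0.0, 0.0, 1.0]] [[308.2499786466768, 0.0, 275.91731253324707], [0.0, 308.2499786466768, 213.6441221490169], [0.0, 0.0, 1.0]] 0.017912567394516566
{'t': 0.15, 'joint_positions': array([-4.65955292e-02,  4.80727449e-01,  1.59673735e+00,  1.53364655e-05,
        1.06506165e+00, -4.65792356e-02]), 'qd': array([-1.09652589e-03, -4.44854852e-04, -2.89234716e-03,  6.38929644e-04,
        3.62265062e-04, -7.65660273e-05]), 'joint_efforts': array([-4.27572886e-04, -9.51149726e+01, -4.30458927e+01, -2.65440685e-04,
        8.19593843e-03, -1.37463962e-04]), 'ee_pos': array([6.49693716e-01, 4.31645607e-05, 2.30790998e-01]), 'tool_rot': array([-2.22097319e+00, -2.22092049e+00,  9.71966101e-04]), 'contact_force': array([ 0.44076239, -0.7633058 , -0.06486314]), 'torque': array([0.00492461, 0.07056475, 0.03336243]), 'finger_force': 0.0, 'grip_width': 0.08515410736142004} 0.0187
```

View pics/scene0.png

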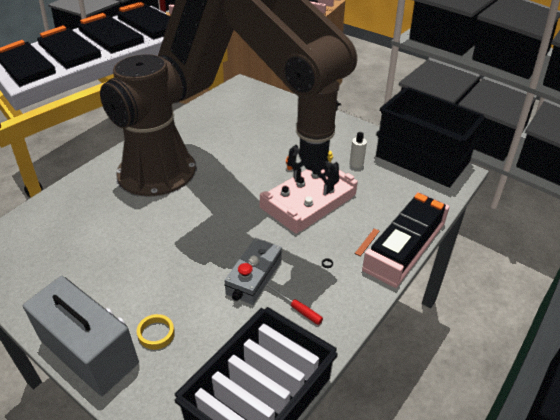

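View pics/wrist0.png

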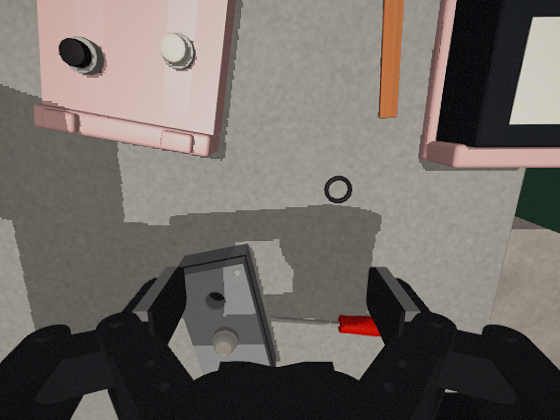

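The wrist view shows the right-hand front button at (75,53), the lamp at (177,48), the box hole at (216,300) and the box lamp at (225,342). The scene view shows the tray at (310,195), with orange/yellow things near (290,160) and (330,155). I'll measure roughly and look at the side view.

```bash
python3 - <<'E'
from h import *
z=np.load('/tmp/wrist.npz'); a=(z['T'],z['K'],float(z['k1']))
print('btn',plane([[75,50]],.071,*a),'lamp',plane([[175,48]],.066,*a),'hole',plane([[216,300]],.06,*a),'boxlamp',plane([[225,342]],.078,*a))
z=np.load('/tmp/side.npz');p=z['p'];cv2.imwrite('pics/side0b.png',cv2.resize(p[:,:,::-1],(800,600),interpolation=cv2.INTER_CUBIC))
E
```

```text
btn [[0.47388616 0.1310084  0.071     ]] lamp [[0.55948928 0.13429712 0.066     ]] hole [[ 0.58018812 -0.12558623  0.06      ]] boxlamp [[ 0.5915088 -0.1684753  0.078    ]]
```

View pics/side0b.png

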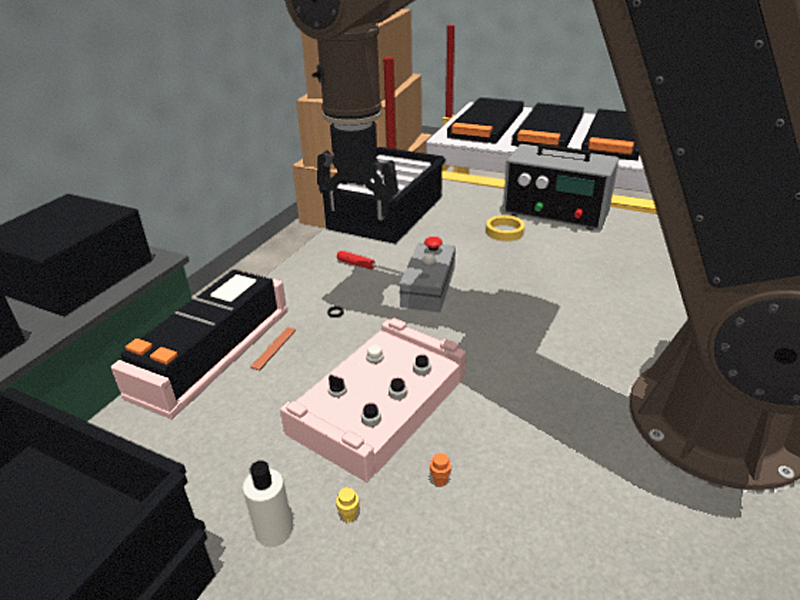

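The side view (800x600) shows the three front-row pushbuttons at (371,412) left, (397,387) middle and (422,363) right. The selector is at (337,385) and the lamp at (374,353). The yellow (347,505) and orange (440,470) look-alikes stand on the bare bench, so they are not the target parts. The three black-capped buttons in the tray fit the description. I'm moving over the row with the fingers shut.

>>> {"api": "jog_arm", "payload": {
  "commands": [
    [-150,210,0,0,0,0,-1],
    [-150,210,0,0,0,0,-1],
    [-150,210,0,0,0,0,-1],
    [-150,210,0,0,0,0,-1],
    [-150,210,0,0,0,0,-1],
    [-150,210,0,0,0,0,-1],
    [-150,210,0,0,0,0,-1],
    [-150,210,0,0,0,0,-1]
  ]
}}

```text
t: 0.82
ee_pos: [0.4982, 0.2121, 0.2313]
tool_rot: [-2.217, -2.225, 0.0]
contact_force: [0.9, -1.0, 0.3]
grip_width: -0.0002
finger_force: 0.0
```

>>> {"api": "jog_arm", "payload": {
  "commands": [
    [0,0,0,0,0,0,-1],
    [0,0,0,0,0,0,-1],
    [0,0,0,0,0,0,-1]
  ]
}}

```text
t: 1.07
ee_pos: [0.5008, 0.2091, 0.2312]
tool_rot: [2.223, 2.22, -0.0]
contact_force: [-0.5, 0.2, 0.3]
grip_width: -0.0001
finger_force: 0.0
```

```bash
python3 - <<'E'
from h import *
p,d,T,K,k1=snap('wrist'); save('wrist1',p); np.savez('/tmp/wrist1.npz',p=p,d=d,T=T,K=K,k1=k1)
s=arm.read_state();print({k:np.round(s[k],4).tolist() for k in('t','ee_pos','tool_rot','contact_force','grip_width')})
m=(p.max(2)<70).astype(np.uint8); m=cv2.morphologyEx(m,cv2.MORPH_OPEN,np.ones((3,3)))
n,l,st,c=cv2.connectedComponentsWithStats(m)
for i in range(1,n):
    if 150<st[i,4]<3000: print(st[i],c[i].round(1),plane([c[i]],.071,T,K,k1).round(4), np.median(d[l==i]))
E
```

```text
{'t': 1.1167, 'ee_pos': [0.5007, 0.209, 0.2312], 'tool_rot': [2.2231, 2.2197, -0.0002], 'contact_force': [0.3304, -0.2648, 1.1821], 'grip_width': 0.0004}
[258 124  22  24 426] [268.7 135.8] [[0.4939 0.2681 0.071 ]] 0.2938316
[335 158  29  23 477] [348.1 169.7] [[0.5716 0.2357 0.071 ]] 0.30641577
[ 528  189   32  139 2418] [548.5 271.9] [[0.7924 0.1254 0.071 ]] 0.37012845
[247 194  22  22 389] [257.7 204.4] [[0.4822 0.2006 0.071 ]] 0.3139175
[   0  295   23   98 1264] [  9.1 344.4] [[0.1931 0.0337 0.071 ]] 0.4358588
```

View pics/wrist1.png

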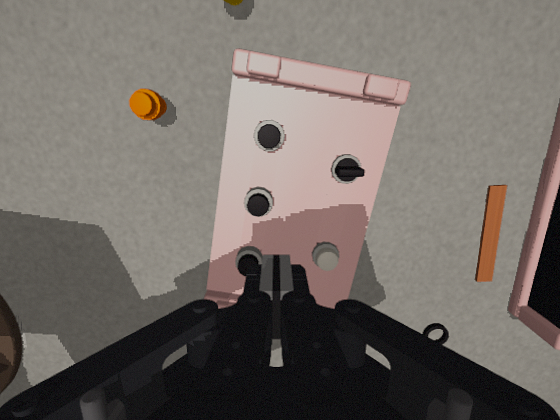

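The wrist view shows the left button at (269,136), the middle at (258,204) and the right at (249,262), which is partly behind the fingers. The selector is at (348,170) and the lamp at (326,257). Row yaw is about -0.17 rad and spacing 68.5 mm against 70 mm, which agrees. Now pressing the left one.

>>> {"api": "jog_arm", "payload": {
  "commands": [
    [-6,59,-30,0,0,0,-1],
    [-6,59,-70,0,0,0,-1],
    [-6,59,-110,0,0,0,-1],
    [-6,59,-145,0,0,0,-1],
    [-6,59,-155,0,0,0,-1],
    [-6,59,-155,0,0,0,-1],
    [-6,59,-155,0,0,0,-1]
  ]
}}

```text
t: 1.7
ee_pos: [0.4942, 0.2683, 0.0759]
tool_rot: [-2.222, -2.22, 0.002]
contact_force: [0.8, 0.5, 1.0]
grip_width: -0.0002
finger_force: 0.0
```

>>> {"api": "jog_arm", "payload": {
  "commands": [
    [0,0,-2,0,0,0,-1],
    [0,0,-3,0,0,0,-1],
    [0,0,-3,0,0,0,-1]
  ]
}}

```text
t: 1.95
ee_pos: [0.4949, 0.2691, 0.0746]
tool_rot: [2.221, 2.22, 0.003]
contact_force: [0.1, -0.7, -0.2]
grip_width: -0.0002
finger_force: 0.0
```

>>> {"api": "jog_arm", "payload": {
  "commands": [
    [0,0,-1,0,0,0,-1],
    [0,0,-1,0,0,0,-1]
  ]
}}

```text
t: 2.12
ee_pos: [0.4943, 0.2691, 0.073]
tool_rot: [2.221, 2.221, 0.002]
contact_force: [0.4, -0.5, -0.5]
grip_width: 0.0003
finger_force: 0.0
```

>>> {"api": "jog_arm", "payload": {
  "commands": [
    [0,0,-1,0,0,0,-1],
    [0,0,-1,0,0,0,-1]
  ]
}}

```text
t: 2.28
ee_pos: [0.494, 0.269, 0.0714]
tool_rot: [2.221, 2.221, 0.0]
contact_force: [-0.6, -0.5, -0.8]
grip_width: 0.0005
finger_force: 0.0
```

>>> {"api": "jog_arm", "payload": {
  "commands": [
    [0,0,-1,0,0,0,-1],
    [0,0,-1,0,0,0,-1]
  ]
}}

```text
t: 2.45
ee_pos: [0.4941, 0.2691, 0.0703]
tool_rot: [2.221, 2.221, 0.0]
contact_force: [-0.8, -0.1, 2.5]
grip_width: 0.0001
finger_force: 1.5
```

>>> {"api": "jog_arm", "payload": {
  "commands": [
    [0,0,-0.7,0,0,0,-1],
    [0,0,-0.7,0,0,0,-1]
  ]
}}

```text
t: 2.62
ee_pos: [0.494, 0.2691, 0.0696]
tool_rot: [2.221, 2.221, 0.0]
contact_force: [-0.2, -0.0, 4.1]
grip_width: 0.0
finger_force: 2.0
```

>>> {"api": "jog_arm", "payload": {
  "commands": [
    [0,0,-0.7,0,0,0,-1],
    [0,0,-0.7,0,0,0,-1]
  ]
}}

```text
t: 2.78
ee_pos: [0.494, 0.2691, 0.0688]
tool_rot: [-2.221, -2.221, -0.0]
contact_force: [-1.2, 0.7, 3.9]
grip_width: 0.0001
finger_force: 2.2
```

>>> {"api": "jog_arm", "payload": {
  "commands": [
    [0,0,-0.7,0,0,0,-1],
    [0,0,-0.7,0,0,0,-1]
  ]
}}

```text
t: 2.95
ee_pos: [0.494, 0.2691, 0.0681]
tool_rot: [-2.221, -2.221, -0.0]
contact_force: [-0.3, 1.3, 4.5]
grip_width: -0.0002
finger_force: 2.1
```

>>> {"api": "jog_arm", "payload": {
  "commands": [
    [0,0,-0.7,0,0,0,-1],
    [0,0,-0.7,0,0,0,-1]
  ]
}}

```text
t: 3.12
ee_pos: [0.494, 0.269, 0.0674]
tool_rot: [-2.222, -2.221, -0.0]
contact_force: [-0.3, 1.1, 4.4]
grip_width: 0.0002
finger_force: 1.9
```

>>> {"api": "jog_arm", "payload": {
  "commands": [
    [0,0,-0.7,0,0,0,-1],
    [0,0,-0.7,0,0,0,-1]
  ]
}}

```text
t: 3.28
ee_pos: [0.494, 0.2691, 0.0667]
tool_rot: [-2.221, -2.221, -0.0]
contact_force: [-0.1, 0.9, 3.5]
grip_width: 0.0
finger_force: 1.6
```

The left button is soft, peaking at about 4.5 N near z=0.0685. I'm pressing it slightly further to be sure of the click, then moving to the middle one at (0.482, 0.200).

>>> {"api": "jog_arm", "payload": {
  "commands": [
    [0,0,-0.5,0,0,0,-1],
    [0,0,-0.5,0,0,0,-1]
  ]
}}

```text
t: 3.45
ee_pos: [0.494, 0.2691, 0.0662]
tool_rot: [-2.221, -2.221, 0.0]
contact_force: [-1.3, 2.6, 3.3]
grip_width: 0.0
finger_force: 1.4
```

>>> {"api": "jog_arm", "payload": {
  "commands": [
    [0,0,15,0,0,0,-1],
    [-3,-18,24,0,0,0,-1],
    [-12,-60,20,0,0,0,-1],
    [-12,-69,8,0,0,0,-1],
    [-12,-69,8,0,0,0,-1]
  ]
}}

```text
t: 3.87
ee_pos: [0.4803, 0.1974, 0.0731]
tool_rot: [-2.223, -2.219, 0.005]
contact_force: [-0.3, 0.7, -0.4]
grip_width: -0.0003
finger_force: 0.0
```

>>> {"api": "jog_arm", "payload": {
  "commands": [
    [0,0,-2,0,0,0,-1],
    [0,0,-3,0,0,0,-1],
    [0,0,-3,0,0,0,-1]
  ]
}}

```text
t: 4.12
ee_pos: [0.4823, 0.2009, 0.0713]
tool_rot: [2.221, 2.222, 0.0]
contact_force: [-0.6, 0.0, 1.0]
grip_width: -0.0002
finger_force: 0.0
```

>>> {"api": "jog_arm", "payload": {
  "commands": [
    [0,0,-1,0,0,0,-1],
    [0,0,-1,0,0,0,-1]
  ]
}}

```text
t: 4.28
ee_pos: [0.4824, 0.2009, 0.0705]
tool_rot: [2.22, 2.222, 0.001]
contact_force: [-0.7, 2.2, 5.7]
grip_width: 0.0002
finger_force: 3.0
```

>>> {"api": "jog_arm", "payload": {
  "commands": [
    [0,0,-0.7,0,0,0,-1],
    [0,0,-0.7,0,0,0,-1]
  ]
}}

```text
t: 4.45
ee_pos: [0.4824, 0.2009, 0.07]
tool_rot: [2.221, 2.222, 0.002]
contact_force: [-0.4, 2.1, 7.9]
grip_width: -0.0003
finger_force: 4.1
```

>>> {"api": "jog_arm", "payload": {
  "commands": [
    [0,0,-0.7,0,0,0,-1],
    [0,0,-0.7,0,0,0,-1]
  ]
}}

```text
t: 4.62
ee_pos: [0.4824, 0.2009, 0.0694]
tool_rot: [2.221, 2.222, 0.002]
contact_force: [-1.0, 2.8, 8.8]
grip_width: 0.0001
finger_force: 4.9
```

>>> {"api": "jog_arm", "payload": {
  "commands": [
    [0,0,-0.7,0,0,0,-1],
    [0,0,-0.7,0,0,0,-1]
  ]
}}

```text
t: 4.78
ee_pos: [0.4824, 0.2009, 0.0687]
tool_rot: [2.221, 2.222, 0.002]
contact_force: [-2.3, 2.5, 10.8]
grip_width: 0.0001
finger_force: 5.3
```

The middle button is the stiff one, at 10.8 N. Pressing through its click.

>>> {"api": "jog_arm", "payload": {
  "commands": [
    [0,0,-0.7,0,0,0,-1],
    [0,0,-0.7,0,0,0,-1]
  ]
}}

```text
t: 4.95
ee_pos: [0.4824, 0.2009, 0.068]
tool_rot: [2.221, 2.222, 0.002]
contact_force: [-2.3, 2.3, 10.4]
grip_width: -0.0
finger_force: 5.2
```

>>> {"api": "jog_arm", "payload": {
  "commands": [
    [0,0,-0.7,0,0,0,-1],
    [0,0,-0.7,0,0,0,-1]
  ]
}}

```text
t: 5.12
ee_pos: [0.4824, 0.2009, 0.0673]
tool_rot: [2.221, 2.222, 0.002]
contact_force: [-1.6, 4.1, 10.7]
grip_width: -0.0
finger_force: 4.8
```

>>> {"api": "jog_arm", "payload": {
  "commands": [
    [0,0,-0.7,0,0,0,-1],
    [0,0,-0.7,0,0,0,-1]
  ]
}}

```text
t: 5.28
ee_pos: [0.4824, 0.2009, 0.0666]
tool_rot: [2.221, 2.222, 0.002]
contact_force: [-1.8, 3.0, 8.3]
grip_width: 0.0003
finger_force: 4.2
```

>>> {"api": "jog_arm", "payload": {
  "commands": [
    [0,0,-0.1,0,0,0,-1],
    [0,0,-0.1,0,0,0,-1]
  ]
}}

```text
t: 5.45
ee_pos: [0.4824, 0.2009, 0.0665]
tool_rot: [2.221, 2.222, 0.002]
contact_force: [-1.2, 3.3, 9.0]
grip_width: 0.0001
finger_force: 4.1
```

>>> {"api": "jog_arm", "payload": {
  "commands": [
    [0,0,-0.5,0,0,0,-1],
    [0,0,-0.5,0,0,0,-1]
  ]
}}

```text
t: 5.62
ee_pos: [0.4824, 0.2009, 0.066]
tool_rot: [2.221, 2.222, 0.002]
contact_force: [-2.1, 2.5, 7.5]
grip_width: -0.0001
finger_force: 3.6
```

>>> {"api": "jog_arm", "payload": {
  "commands": [
    [0,0,-0.3,0,0,0,-1],
    [0,0,-0.3,0,0,0,-1]
  ]
}}

```text
t: 5.78
ee_pos: [0.4824, 0.2009, 0.0656]
tool_rot: [2.221, 2.222, 0.002]
contact_force: [-0.7, 2.7, 7.1]
grip_width: -0.0003
finger_force: 3.3
```

Middle clicked at a depth of about 5.3 mm. Next is the right-hand one, to the same measured depth.

>>> {"api": "jog_arm", "payload": {
  "commands": [
    [0,0,15,0,0,0,-1],
    [-3,-18,24,0,0,0,-1],
    [-12,-60,20,0,0,0,-1],
    [-12,-69,9,0,0,0,-1],
    [-12,-69,9,0,0,0,-1]
  ]
}}

```text
t: 6.2
ee_pos: [0.4689, 0.1293, 0.0734]
tool_rot: [-2.222, -2.219, 0.002]
contact_force: [-1.0, 0.7, -0.3]
grip_width: 0.0005
finger_force: 0.0
```

>>> {"api": "jog_arm", "payload": {
  "commands": [
    [0,0,-2,0,0,0,-1],
    [0,0,-3,0,0,0,-1],
    [0,0,-3,0,0,0,-1]
  ]
}}

```text
t: 6.45
ee_pos: [0.4704, 0.132, 0.0712]
tool_rot: [2.22, 2.222, 0.001]
contact_force: [-0.8, 0.3, 0.1]
grip_width: 0.0005
finger_force: 0.0
```

>>> {"api": "jog_arm", "payload": {
  "commands": [
    [0,0,-1,0,0,0,-1],
    [0,0,-1,0,0,0,-1]
  ]
}}

```text
t: 6.62
ee_pos: [0.4704, 0.1318, 0.0703]
tool_rot: [2.22, 2.222, 0.001]
contact_force: [0.3, 2.2, 2.9]
grip_width: 0.0001
finger_force: 1.5
```

>>> {"api": "jog_arm", "payload": {
  "commands": [
    [0,0,-1,0,0,0,-1],
    [0,0,-1,0,0,0,-1]
  ]
}}

```text
t: 6.78
ee_pos: [0.4703, 0.1315, 0.0693]
tool_rot: [2.221, 2.222, 0.001]
contact_force: [-0.0, 3.2, 4.2]
grip_width: 0.0001
finger_force: 2.1
```

>>> {"api": "jog_arm", "payload": {
  "commands": [
    [0,0,-0.7,0,0,0,-1],
    [0,0,-0.7,0,0,0,-1]
  ]
}}

```text
t: 6.95
ee_pos: [0.4703, 0.1312, 0.0686]
tool_rot: [2.221, 2.221, 0.001]
contact_force: [1.1, 2.7, 4.3]
grip_width: -0.0
finger_force: 2.2
```

>>> {"api": "jog_arm", "payload": {
  "commands": [
    [0,0,-0.7,0,0,0,-1],
    [0,0,-0.7,0,0,0,-1]
  ]
}}

```text
t: 7.12
ee_pos: [0.4701, 0.131, 0.0678]
tool_rot: [2.221, 2.221, 0.0]
contact_force: [1.6, 2.0, 3.0]
grip_width: 0.0
finger_force: 2.0
```

>>> {"api": "jog_arm", "payload": {
  "commands": [
    [0,0,-0.7,0,0,0,-1],
    [0,0,-0.7,0,0,0,-1]
  ]
}}

```text
t: 7.28
ee_pos: [0.4701, 0.131, 0.067]
tool_rot: [2.221, 2.221, 0.0]
contact_force: [1.6, 1.5, 4.2]
grip_width: 0.0002
finger_force: 1.7
```

>>> {"api": "jog_arm", "payload": {
  "commands": [
    [0,0,-0.7,0,0,0,-1],
    [0,0,-0.7,0,0,0,-1]
  ]
}}

```text
t: 7.45
ee_pos: [0.4699, 0.1309, 0.0663]
tool_rot: [-2.221, -2.222, 0.0]
contact_force: [1.9, 0.7, 2.4]
grip_width: 0.0001
finger_force: 1.4
```

>>> {"api": "jog_arm", "payload": {
  "commands": [
    [0,0,-0.5,0,0,0,-1],
    [0,0,-0.5,0,0,0,-1]
  ]
}}

```text
t: 7.62
ee_pos: [0.4699, 0.1309, 0.0658]
tool_rot: [-2.221, -2.221, 0.0]
contact_force: [1.3, -0.3, 2.6]
grip_width: 0.0002
finger_force: 1.2
```

>>> {"api": "jog_arm", "payload": {
  "commands": [
    [0,0,40,0,0,0,-1],
    [5,10,80,0,0,0,-1],
    [15,30,110,0,0,0,-1],
    [30,60,140,0,0,0,-1],
    [30,78,166,0,0,0,-1],
    [30,78,166,0,0,0,-1],
    [30,78,166,0,0,0,-1],
    [30,78,166,0,0,0,-1]
  ]
}}

```text
t: 8.28
ee_pos: [0.4989, 0.2085, 0.231]
tool_rot: [-2.22, -2.222, 0.003]
contact_force: [-0.3, -0.1, -0.1]
grip_width: -0.0001
finger_force: 0.0
```

>>> {"api": "jog_arm", "payload": {
  "commands": [
    [0,0,0,0,0,0,-1],
    [0,0,0,0,0,0,-1],
    [0,0,0,0,0,0,-1]
  ]
}}

```text
t: 8.53
ee_pos: [0.4995, 0.2082, 0.2309]
tool_rot: [-2.222, -2.22, 0.003]
contact_force: [-0.2, 0.7, 0.2]
grip_width: 0.0002
finger_force: 0.0
```

```bash
python3 - <<'E'
from h import *
s=arm.read_state();print({k:np.round(s[k],4).tolist() for k in('t','ee_pos','tool_rot','contact_force','grip_width')})
p,d,T,K,k1=snap('wrist'); np.savez('/tmp/wrist2.npz',p=p,d=d,T=T,K=K,k1=k1)
m=(p.max(2)<70).astype(np.uint8); m=cv2.morphologyEx(m,cv2.MORPH_OPEN,np.ones((3,3)))
n,l,st,c=cv2.connectedComponentsWithStats(m)
for i in range(1,n):
    if 150<st[i,4]<800: print(st[i],c[i].round(1),plane([c[i]],.071,T,K,k1).round(4), np.median(d[l==i]))
x,y=225,170; cv2.imwrite('pics/c2.png',cv2.resize(p[y:y+70,x:x+70,::-1],(560,560),interpolation=cv2.INTER_CUBIC))
E
```

```text
{'t': 8.5333, 'ee_pos': [0.4995, 0.2082, 0.2309], 'tool_rot': [-2.2218, -2.22, 0.0027], 'contact_force': [-0.2095, 0.6736, 0.1679], 'grip_width': 0.0002}
[260 123  22  24 427] [270.5 134.9] [[0.4939 0.268  0.071 ]] 0.2934017
[337 157  29  24 478] [349.9 168.8] [[0.5715 0.2357 0.071 ]] 0.30564034
[249 193  22  22 389] [259.3 203.7] [[0.4822 0.2005 0.071 ]] 0.31345868
```

View pics/c2.png

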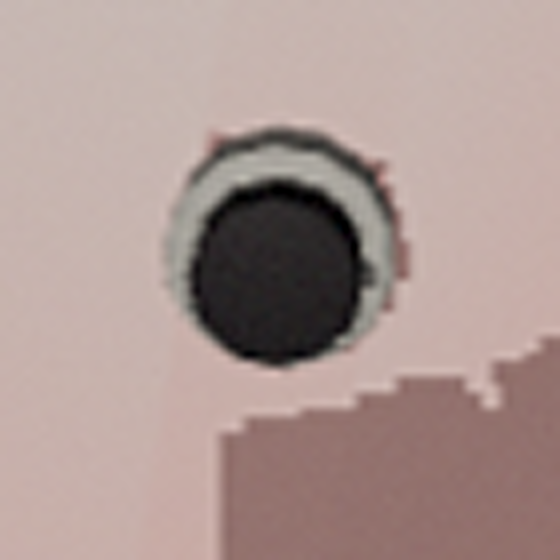

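The enlarged crop confirms the middle button. It has a black cap with a steel bezel ring, and the top-face centre is near (259,204-205), with the cap wall adding to the mask at the top edge. I'll refine that with depth, then go to the hole from the same relative viewpoint.

```bash
cat >> h.py <<'E'
def world(d,T,K,k1):
    v,u=np.mgrid[:420,:560]; uv=np.c_[u.ravel(),v.ravel()]
    return (T[:3,3]+rays(uv,T,K,k1)*d.ravel()[:,None]).reshape(420,560,3)
E
python3 - <<'E'
from h import *
z=np.load('/tmp/wrist2.npz');p,d=z['p'],z['d'];a=(z['T'],z['K'],float(z['k1']))
W=world(d,*a); S=np.s_[180:225,240:280]
Z=W[S][...,2]; print(np.round(Z[::3,20]*1000,1))
for lo,hi in((.067,.08),(.05,.08)):
    m=(Z>lo)&(Z<hi); print(lo,m.sum(),W[S][m].mean(0).round(4), W[S][m].min(0).round(4),W[S][m].max(0).round(4))
    ys,xs=np.nonzero(m); c=[[xs.mean()+240,ys.mean()+180]]; print(c,plane(c,.071,*a))
E
```

```text
[45.2 43.4 48.6 59.4 60.6 70.2 70.2 71.2 70.4 71.4 71.7 70.7 44.9 44.9
 44.7]
0.067 377 [0.4814 0.1995 0.0703] [0.4704 0.1881 0.0678] [0.4921 0.2102 0.0724]
[[np.float64(258.50663129973475), np.float64(204.40053050397879)]] [[0.48142028 0.19972813 0.071     ]]
0.05 670 [0.4819 0.202  0.0651] [0.4662 0.1843 0.05  ] [0.496  0.2145 0.0724]
[[np.float64(259.22985074626865), np.float64(200.8223880597015)]] [[0.48221402 0.20347191 0.071     ]]
```

>>> {"api": "jog_arm", "payload": {
  "commands": [
    [30,-80,11,0,0,0,-1],
    [98,-330,11,0,0,0,-1],
    [98,-330,11,0,0,0,-1],
    [98,-330,11,0,0,0,-1],
    [98,-330,11,0,0,0,-1],
    [98,-330,11,0,0,0,-1],
    [98,-330,11,0,0,0,-1],
    [98,-330,11,0,0,0,-1]
  ]
}}

```text
t: 9.25
ee_pos: [0.5947, -0.1124, 0.2424]
tool_rot: [-2.222, -2.221, 0.0]
contact_force: [0.8, 0.0, 0.4]
grip_width: 0.0002
finger_force: 0.0
```

>>> {"api": "jog_arm", "payload": {
  "commands": [
    [0,0,0,0,0,0,-1],
    [0,0,0,0,0,0,-1],
    [0,0,0,0,0,0,-1],
    [0,0,0,0,0,0,-1],
    [0,0,0,0,0,0,-1]
  ]
}}

```text
t: 9.67
ee_pos: [0.5945, -0.1089, 0.2426]
tool_rot: [-2.22, -2.223, 0.0]
contact_force: [0.3, 0.1, 0.6]
grip_width: 0.0002
finger_force: 0.0
```

```bash
python3 - <<'E'
from h import *
s=arm.read_state();print({k:np.round(s[k],4).tolist() for k in('t','ee_pos','tool_rot')})
p,d,T,K,k1=snap('wrist'); np.savez('/tmp/wrist3.npz',p=p,d=d,T=T,K=K,k1=k1)
cv2.imwrite('pics/c3.png',cv2.resize(p[140:280,190:330,::-1],(560,560),interpolation=cv2.INTER_CUBIC))
E
```

```text
{'t': 9.6667, 'ee_pos': [0.5945, -0.1089, 0.2426], 'tool_rot': [-2.2197, -2.2225, 0.0002]}
```

View pics/c3.png

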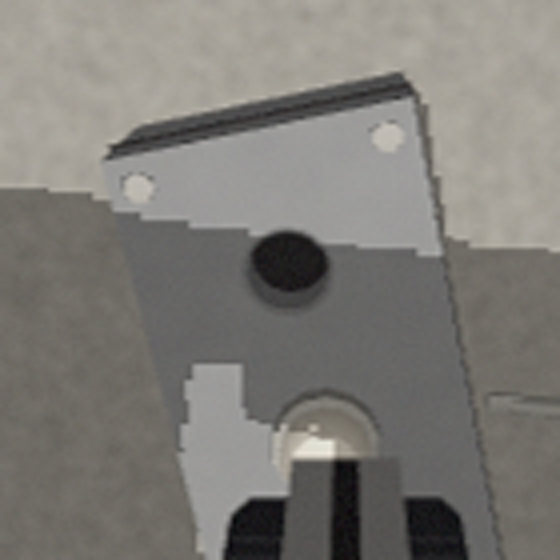

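The hole is at crop (288,269), which is about (262,207) in the full picture, and the lamp is below it at (271,253). I'm fitting the rim.

```bash
python3 - <<'E'
from h import *
z=np.load('/tmp/wrist3.npz');p,d=z['p'],z['d'];a=(z['T'],z['K'],float(z['k1']))
W=world(d,*a)
g=cv2.resize(p.mean(2).astype(np.float32)[185:230,240:285],None,fx=8,fy=8,interpolation=cv2.INTER_CUBIC)
print(p.mean(2)[190:224,262].round().astype(int), p.mean(2)[208,245:282].round().astype(int)); print((W[190:224,262,2]*1000).round(1))
for th in (75,82,88):
    m=(g<th).astype(np.uint8); cs,_=cv2.findContours(m,0,2)
    cs=[c for c in cs if cv2.contourArea(c)>8000 and cv2.pointPolygonTest(c,(176,176),False)>0]
    for c in cs:
        (x,y),ax,an=cv2.fitEllipse(cv2.convexHull(c)); uv=[[(x+.5)/8-.5+240,(y+.5)/8-.5+185]]
        print(th,np.round(uv,2),np.array(ax)/8,plane(uv,.06,*a).round(4))
# button cap, subpixel
z2=np.load('/tmp/wrist2.npz');p=z2['p'];b=(z2['T'],z2['K'],float(z2['k1']))
print(p.mean(2)[188:222,259].round().astype(int), p.mean(2)[204,243:276].round().astype(int))
E
```

```text
[153 154 154 155 155 156 149 110  44  25  32  29  32  29  24  27  32  25
  27  27  30  24  28  67  69  66  65  86  92 103 104 102 102 100] [102 100 100 101 101  94  80  69  66  55  32  30  30  30  29  32  26  27
  22  32  31  29  27  26  24  31  59  82  97 102 102 104 102 102 103 105
 104]
[59.  60.2 59.1 60.3 59.4 58.7 59.3 58.  41.3 41.2 40.7 40.7 41.4 40.8
 41.5 39.7 41.8 41.3 40.1 41.6 39.8 40.  40.2 43.1 45.9 50.9 54.7 57.5
 59.2 59.8 59.3 58.9 60.2 59.5]
75 [[261.6  207.02]] [19.22415543 20.98737144] [[ 0.5787 -0.1263  0.06  ]]
82 [[261.62 207.19]] [19.6863308  21.64048195] [[ 0.5788 -0.1265  0.06  ]]
88 [[261.56 207.49]] [20.4908905  22.29446602] [[ 0.5787 -0.1268  0.06  ]]
[143 162 162 168  70   0  12  45  43  44  43  43  42  37  37  44  33  37
  35  37  34  38  35  34  30  33  25  51 181 183 181 181 181 183] [185 186 175 158 143  89  26  38  39  38  41  36  36  35  38  38  33  39
  37  38  37  34  40  39  37  34  23  60  91 142 146 124 118]
```

Hole is at about (0.5787, -0.1268) and the button at about (0.482, 0.199), both from the same relative viewpoint. Returning to grasp the middle button, with the jaws partly open.

>>> {"api": "jog_arm", "payload": {
  "commands": [
    [-112,309,0,0,0,0,0.3],
    [-112,309,0,0,0,0,0.3],
    [-112,309,0,0,0,0,0.3],
    [-112,309,0,0,0,0,0.3],
    [-112,309,0,0,0,0,0.3],
    [-112,309,0,0,0,0,0.3],
    [-112,309,0,0,0,0,0.3],
    [-112,309,0,0,0,0,0.3]
  ],
  "grip_force": 40
}}

```text
t: 10.38
ee_pos: [0.4811, 0.2017, 0.243]
tool_rot: [2.22, 2.223, 0.001]
contact_force: [2.2, 1.1, -0.4]
grip_width: 0.0554
finger_force: 0.0
```

>>> {"api": "jog_arm", "payload": {
  "commands": [
    [0,0,-30,0,0,0,0.3],
    [0,0,-70,0,0,0,0.3],
    [0,0,-100,0,0,0,0.3],
    [0,0,-130,0,0,0,0.3],
    [0,0,-130,0,0,0,0.3],
    [0,0,-130,0,0,0,0.3],
    [0,0,-130,0,0,0,0.3]
  ]
}}

```text
t: 10.97
ee_pos: [0.4834, 0.1996, 0.1141]
tool_rot: [2.22, 2.222, 0.002]
contact_force: [0.9, 0.7, 0.5]
grip_width: 0.0557
finger_force: 0.0
```

>>> {"api": "jog_arm", "payload": {
  "commands": [
    [-1.4,0,-25,0,0,0,0.3],
    [-1.4,0,-45,0,0,0,0.3],
    [-1.4,0,-60,0,0,0,0.3],
    [-1.4,0,-67,0,0,0,0.3],
    [-1.4,0,-67,0,0,0,0.3],
    [-1.4,0,-67,0,0,0,0.3]
  ]
}}

```text
t: 11.47
ee_pos: [0.4823, 0.1993, 0.047]
tool_rot: [2.221, 2.221, 0.002]
contact_force: [0.1, 1.0, -0.2]
grip_width: 0.0553
finger_force: 0.0
```

>>> {"api": "jog_arm", "payload": {
  "commands": [
    [0,0,0,0,0,0,-0.1],
    [0,0,0,0,0,0,-0.2],
    [0,0,0,0,0,0,-0.3],
    [0,0,0,0,0,0,-0.5],
    [0,0,0,0,0,0,-0.7],
    [0,0,0,0,0,0,-1]
  ],
  "grip_force": 40
}}

```text
t: 11.97
ee_pos: [0.4822, 0.1993, 0.0469]
tool_rot: [2.221, 2.221, 0.003]
contact_force: [-1.4, -0.8, 16.2]
grip_width: 0.0294
finger_force: 38.3
```

>>> {"api": "jog_arm", "payload": {
  "commands": [
    [0,0,2,0,0,0,-1],
    [0,0,4,0,0,0,-1],
    [0,0,4,0,0,0,-1]
  ]
}}

```text
t: 12.22
ee_pos: [0.4817, 0.1991, 0.0503]
tool_rot: [2.221, 2.221, 0.001]
contact_force: [-0.6, 0.0, -1.0]
grip_width: 0.0292
finger_force: 39.5
```

>>> {"api": "jog_arm", "payload": {
  "commands": [
    [0,0,15,0,0,0,-1],
    [0,0,35,0,0,0,-1],
    [0,0,70,0,0,0,-1],
    [0,0,100,0,0,0,-1],
    [0,0,100,0,0,0,-1],
    [0,0,100,0,0,0,-1]
  ]
}}

```text
t: 12.72
ee_pos: [0.4825, 0.1994, 0.1513]
tool_rot: [2.22, 2.22, 0.005]
contact_force: [-0.7, 0.5, -1.8]
grip_width: 0.0291
finger_force: 40.3
```

```bash
python3 - <<'E'
from h import *
s=arm.read_state();print({k:np.round(s[k],4).tolist() for k in('t','ee_pos','tool_rot','grip_width','finger_force')})
p,d,T,K,k1=snap('wrist'); np.savez('/tmp/wrist4.npz',p=p,d=d,T=T,K=K,k1=k1)
cv2.imwrite('pics/c4.png',cv2.resize(p[200:400,175:375,::-1],(600,600),interpolation=cv2.INTER_CUBIC))
E
```

```text
{'t': 12.7167, 'ee_pos': [0.4825, 0.1994, 0.1513], 'tool_rot': [2.2204, 2.2204, 0.0049], 'grip_width': 0.0291, 'finger_force': 40.3421}
```

View pics/c4.png

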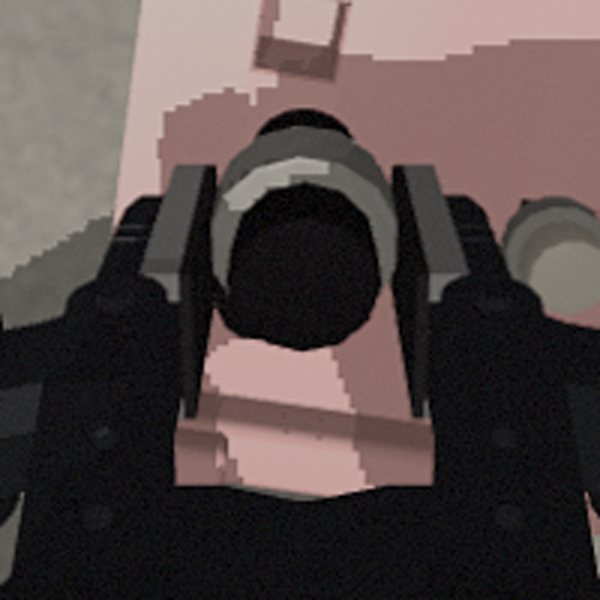

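The button is held upright: cap at crop (305,270), bezel between the pads, nest empty behind it. I'm measuring the cap centre, height and tilt in the gripper.

```bash
python3 - <<'E'
from h import *
z=np.load('/tmp/wrist4.npz');p,d=z['p'],z['d'];a=(z['T'],z['K'],float(z['k1']))
W=world(d,*a); y0,y1,x0,x1=245,325,246,308; w=W[y0:y1,x0:x1]
print((w[::4,31]*1000).round(1)[:,1:].tolist())
zt=np.median(w[48:62,20:42,2]); print('ztop',zt)
m=(np.abs(w[...,2]-zt)<.003); n,l,st,c=cv2.connectedComponentsWithStats(m.astype(np.uint8)); i=1+st[1:,4].argmax(); m=l==i
q=w[m]; print(st[i],q.min(0),q.max(0),q.mean(0))
A=np.c_[q[:,:2]-q[:,:2].mean(0),np.ones(len(q))]; print('tilt',np.linalg.lstsq(A,q[:,2],rcond=None)[0])
cs,_=cv2.findContours(m.astype(np.uint8),0,1); h=cv2.convexHull(cs[0]).reshape(-1,2)+[x0,y0]
P=plane(h,zt,*a); c,r=cv2.minEnclosingCircle((P[:,:2]*1000).astype(np.float32)); print('circle',c,r)
E
```

```text
[[214.6, 155.2], [214.4, 159.6], [213.7, 162.5], [211.6, 162.4], [210.5, 164.3], [210.3, 168.0], [210.1, 171.6], [209.2, 173.6], [208.4, 175.5], [206.5, 175.6], [204.0, 174.5], [201.9, 174.3], [200.0, 174.5], [197.9, 174.2], [196.7, 175.4], [193.9, 174.3], [192.1, 174.6], [189.1, 173.2], [96.9, 45.3], [91.5, 43.8]]
ztop 0.17470871673865845
[   4   23   52   49 1887] [0.47076218 0.18791456 0.17173606] [0.49334233 0.21122531 0.17658195] [0.48204731 0.200148   0.1745384 ]
tilt [ 0.00581489 -0.02051789  0.1745384 ]
circle (482.0611267089844, 200.32789611816406) 11.854040145874023
```

>>> {"api": "jog_arm", "payload": {
  "commands": [
    [48,-163,0,0,0,0,-1],
    [48,-163,0,0,0,0,-1],
    [48,-163,0,0,0,0,-1],
    [48,-163,0,0,0,0,-1],
    [48,-163,0,0,0,0,-1],
    [48,-163,0,0,0,0,-1]
  ]
}}

```text
t: 13.27
ee_pos: [0.5291, 0.0337, 0.1483]
tool_rot: [-2.225, -2.216, 0.003]
contact_force: [0.1, 0.6, -1.0]
grip_width: 0.0292
finger_force: 40.3
```

>>> {"api": "jog_arm", "payload": {
  "commands": [
    [48,-163,0,0,0,0,-1],
    [48,-163,0,0,0,0,-1],
    [48,-163,0,0,0,0,-1],
    [48,-163,0,0,0,0,-1],
    [48,-163,0,0,0,0,-1],
    [48,-163,0,0,0,0,-1],
    [48,-163,0,0,0,0,-1]
  ]
}}

```text
t: 13.85
ee_pos: [0.5765, -0.1258, 0.1485]
tool_rot: [-2.22, -2.22, 0.001]
contact_force: [-0.0, -0.2, -0.8]
grip_width: 0.0285
finger_force: 40.3
```

>>> {"api": "jog_arm", "payload": {
  "commands": [
    [0,0,0,0,0,0,-1],
    [0,0,0,0,0,0,-1],
    [0,0,0,0,0,0,-1],
    [0,0,0,0,0,0,-1]
  ]
}}

```text
t: 14.18
ee_pos: [0.5774, -0.126, 0.1497]
tool_rot: [-2.22, -2.223, 0.0]
contact_force: [-0.2, 0.1, -0.3]
grip_width: 0.0287
finger_force: 40.3
```

>>> {"api": "jog_arm", "payload": {
  "commands": [
    [0.8,-0.4,-20,0,0,0,-1],
    [0.8,-0.4,-40,0,0,0,-1],
    [0.8,-0.4,-58,0,0,0,-1],
    [0.8,-0.4,-58,0,0,0,-1],
    [0.8,-0.4,-58,0,0,0,-1],
    [0.8,-0.4,-58,0,0,0,-1],
    [0.8,-0.4,-58,0,0,0,-1]
  ]
}}

```text
t: 14.77
ee_pos: [0.579, -0.1275, 0.0929]
tool_rot: [2.22, 2.221, 0.001]
contact_force: [-0.1, -0.5, -1.1]
grip_width: 0.0291
finger_force: 40.3
```

```bash
python3 - <<'E'
from h import *
s=arm.read_state();print({k:np.round(s[k],4).tolist() for k in('t','ee_pos','tool_rot','grip_width','finger_force')})
p,d,T,K,k1=snap('wrist')
cv2.imwrite('pics/c5.png',cv2.resize(p[190:350,195:355,::-1],(600,600),interpolation=cv2.INTER_CUBIC))
E
```

```text
{'t': 14.7667, 'ee_pos': [0.579, -0.1275, 0.0929], 'tool_rot': [2.2202, 2.2206, 0.0014], 'grip_width': 0.0291, 'finger_force': 40.3054}
```

View pics/c5.png

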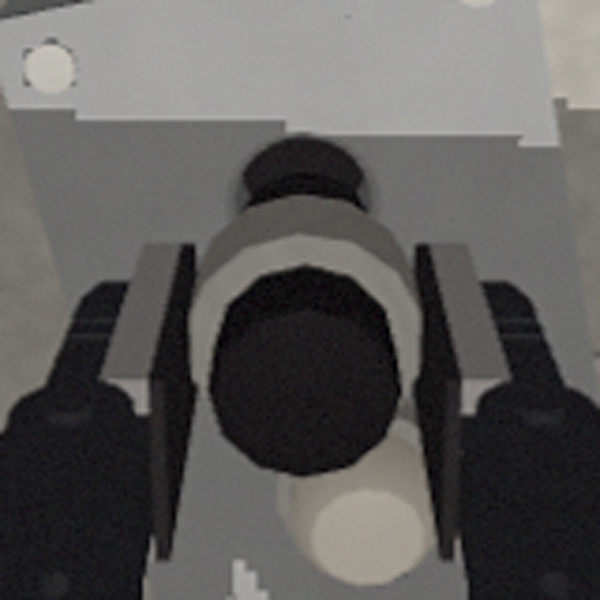

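The wrist crop shows the barrel (centre x about 303) lined up over the hole rim (238-368, centre 303), with the foot about 7 mm above it. Lowering slowly.

>>> {"api": "jog_arm", "payload": {
  "commands": [
    [-0.2,0.6,-3,0,0,0,-1],
    [-0.2,0.6,-6,0,0,0,-1],
    [-0.2,0.6,-6,0,0,0,-1]
  ]
}}

```text
t: 15.07
ee_pos: [0.5778, -0.1267, 0.0854]
tool_rot: [-2.221, -2.221, 0.0]
contact_force: [-1.1, 0.1, -0.9]
grip_width: 0.0292
finger_force: 40.3
```

>>> {"api": "jog_arm", "payload": {
  "commands": [
    [0,0,-2,0,0,0,-1],
    [0,0,-3,0,0,0,-1],
    [0,0,-3,0,0,0,-1]
  ]
}}

```text
t: 15.32
ee_pos: [0.5779, -0.1268, 0.0824]
tool_rot: [-2.221, -2.221, 0.0]
contact_force: [-0.7, 0.8, -1.5]
grip_width: 0.0292
finger_force: 40.3
```

>>> {"api": "jog_arm", "payload": {
  "commands": [
    [0,0,-2,0,0,0,-1],
    [0,0,-3,0,0,0,-1],
    [0,0,-3,0,0,0,-1]
  ]
}}

```text
t: 15.57
ee_pos: [0.578, -0.1268, 0.0794]
tool_rot: [-2.221, -2.221, 0.0]
contact_force: [-0.4, 0.3, -1.7]
grip_width: 0.029
finger_force: 40.3
```

It has entered the hole freely. Continuing down.

>>> {"api": "jog_arm", "payload": {
  "commands": [
    [0,0,-2,0,0,0,-1],
    [0,0,-4,0,0,0,-1],
    [0,0,-4,0,0,0,-1]
  ]
}}

```text
t: 15.82
ee_pos: [0.578, -0.1268, 0.0753]
tool_rot: [-2.221, -2.221, 0.0]
contact_force: [0.6, -0.3, -0.8]
grip_width: 0.029
finger_force: 40.3
```

>>> {"api": "jog_arm", "payload": {
  "commands": [
    [0,0,-2,0,0,0,-1],
    [0,0,-4,0,0,0,-1],
    [0,0,-6,0,0,0,-1],
    [0,0,-6,0,0,0,-1]
  ]
}}

```text
t: 16.15
ee_pos: [0.578, -0.1268, 0.0693]
tool_rot: [-2.221, -2.221, 0.0]
contact_force: [1.0, 0.7, -1.2]
grip_width: 0.0287
finger_force: 40.3
```

>>> {"api": "jog_arm", "payload": {
  "commands": [
    [0,0,-2,0,0,0,-1],
    [0,0,-4,0,0,0,-1],
    [0,0,-5,0,0,0,-1],
    [0,0,-5,0,0,0,-1]
  ]
}}

```text
t: 16.48
ee_pos: [0.578, -0.1268, 0.0644]
tool_rot: [-2.221, -2.221, 0.0]
contact_force: [-0.4, -0.7, -1.6]
grip_width: 0.0291
finger_force: 40.3
```

>>> {"api": "jog_arm", "payload": {
  "commands": [
    [0,0,-1,0,0,0,-1],
    [0,0,-2,0,0,0,-1],
    [0,0,-2,0,0,0,-1]
  ]
}}

```text
t: 16.73
ee_pos: [0.578, -0.1268, 0.0625]
tool_rot: [-2.221, -2.221, 0.0]
contact_force: [0.4, -0.1, -0.8]
grip_width: 0.0292
finger_force: 40.3
```

Free so far. The last millimetre or so next.

>>> {"api": "jog_arm", "payload": {
  "commands": [
    [0,0,-0.7,0,0,0,-1],
    [0,0,-0.7,0,0,0,-1]
  ]
}}

```text
t: 16.9
ee_pos: [0.5781, -0.1268, 0.0621]
tool_rot: [2.221, 2.221, 0.0]
contact_force: [0.4, -0.1, 1.5]
grip_width: 0.0289
finger_force: 40.7
```

>>> {"api": "jog_arm", "payload": {
  "commands": [
    [0,0,-0.5,0,0,0,-1],
    [0,0,-0.5,0,0,0,-1]
  ]
}}

```text
t: 17.07
ee_pos: [0.5781, -0.1268, 0.062]
tool_rot: [2.221, 2.221, 0.0]
contact_force: [-3.6, 0.3, 10.6]
grip_width: 0.0291
finger_force: 41.5
```

>>> {"api": "jog_arm", "payload": {
  "commands": [
    [0,0,0,0,0,0,-0.2],
    [0,0,0,0,0,0,0],
    [0,0,0,0,0,0,0.3],
    [0,0,0,0,0,0,0.3],
    [0,0,0,0,0,0,0.3]
  ]
}}

```text
t: 17.48
ee_pos: [0.578, -0.1268, 0.0614]
tool_rot: [-2.221, -2.221, 0.0]
contact_force: [-1.0, 0.3, 0.1]
grip_width: 0.0556
finger_force: 0.0
```

>>> {"api": "jog_arm", "payload": {
  "commands": [
    [0,0,20,0,0,0,0.3],
    [0,0,60,0,0,0,0.3],
    [0,10,100,0,0,0,0.3],
    [18,18,140,0,0,0,0],
    [18,18,180,0,0,0,-1],
    [18,18,180,0,0,0,-1],
    [18,18,180,0,0,0,-1],
    [18,18,180,0,0,0,-1]
  ]
}}

```text
t: 18.15
ee_pos: [0.5957, -0.1087, 0.2413]
tool_rot: [-2.221, -2.221, 0.0]
contact_force: [-0.6, -0.1, -0.4]
grip_width: -0.0001
finger_force: 0.0
```

>>> {"api": "jog_arm", "payload": {
  "commands": [
    [0,0,0,0,0,0,-1],
    [0,0,0,0,0,0,-1],
    [0,0,0,0,0,0,-1]
  ]
}}

```text
t: 18.4
ee_pos: [0.5954, -0.1088, 0.2402]
tool_rot: [-2.22, -2.22, 0.002]
contact_force: [0.4, -0.1, 0.4]
grip_width: 0.0001
finger_force: 0.0
```

```bash
python3 - <<'E'
from h import *
s=arm.read_state();print({k:np.round(s[k],4).tolist() for k in('t','ee_pos','tool_rot','grip_width','finger_force')})
p,d,T,K,k1=snap('wrist'); W=world(d,T,K,k1)
cv2.imwrite('pics/c6.png',cv2.resize(p[130:280,190:340,::-1],(600,600),interpolation=cv2.INTER_CUBIC))
w=W[180:240,230:300]
Q=w[(w[...,2]>.081)&(np.hypot(w[...,0]-.578,w[...,1]+.127)<.025)]
print(len(Q),Q.mean(0),Q.min(0),Q.max(0),'z med',np.median(Q[:,2]))
A=np.c_[Q[:,:2]-Q[:,:2].mean(0),np.ones(len(Q))]; print('tilt',np.linalg.lstsq(A,Q[:,2],rcond=None)[0])
B=w[(np.abs(w[...,2]-.074)<.004)&(np.hypot(w[...,0]-.578,w[...,1]+.127)<.02)];print('bezel',len(B),np.median(B[:,2]))
E
```

```text
{'t': 18.4, 'ee_pos': [0.5954, -0.1088, 0.2402], 'tool_rot': [-2.2203, -2.2199, 0.0019], 'grip_width': 0.0001, 'finger_force': 0.0}
384 [ 0.57761425 -0.126201    0.08532239] [ 0.5667873  -0.13779969  0.0815928 ] [ 0.58893977 -0.1155233   0.08723308] z med 0.08537549312093168
tilt [-3.93043438e-05 -2.63257545e-02  8.53223948e-02]
bezel 251 0.07338586785470008
```

View pics/c6.png

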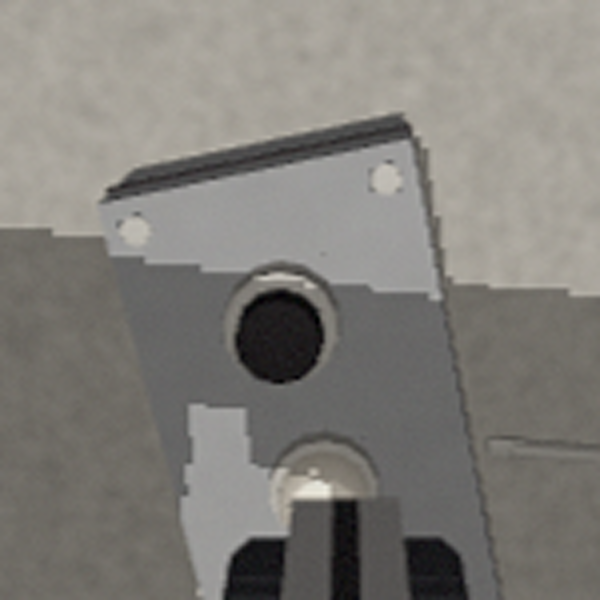

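The button is seated in the hole at crop (280,330). The cap top measures 0.0855 and the bezel 0.0734 (0.086 and 0.074 expected), level within noise. Now the check press.

>>> {"api": "jog_arm", "payload": {
  "commands": [
    [-17.5,-18,-10,0,0,0,-1],
    [-17.5,-18,-50,0,0,0,-1],
    [-17.5,-18,-90,0,0,0,-1],
    [-17.5,-18,-125,0,0,0,-1],
    [-17.5,-18,-145,0,0,0,-1],
    [-17.5,-18,-149,0,0,0,-1],
    [-17.5,-18,-149,0,0,0,-1],
    [-17.5,-18,-149,0,0,0,-1]
  ]
}}

```text
t: 19.12
ee_pos: [0.5791, -0.1269, 0.0932]
tool_rot: [2.221, 2.221, 0.0]
contact_force: [0.4, 0.1, 1.4]
grip_width: 0.0001
finger_force: 0.0
```

>>> {"api": "jog_arm", "payload": {
  "commands": [
    [0,0,-1,0,0,0,-1],
    [0,0,-2.5,0,0,0,-1],
    [0,0,-2.5,0,0,0,-1]
  ]
}}

```text
t: 19.37
ee_pos: [0.5791, -0.127, 0.091]
tool_rot: [2.22, 2.22, 0.001]
contact_force: [-0.5, -0.1, -0.0]
grip_width: -0.0001
finger_force: 0.0
```

>>> {"api": "jog_arm", "payload": {
  "commands": [
    [0,0,-1,0,0,0,-1],
    [0,0,-1,0,0,0,-1]
  ]
}}

```text
t: 19.53
ee_pos: [0.5787, -0.1269, 0.0894]
tool_rot: [2.221, 2.221, 0.001]
contact_force: [0.3, 0.1, 0.3]
grip_width: 0.0002
finger_force: 0.0
```

>>> {"api": "jog_arm", "payload": {
  "commands": [
    [0,0,-1,0,0,0,-1],
    [0,0,-1,0,0,0,-1]
  ]
}}

```text
t: 19.7
ee_pos: [0.5785, -0.1268, 0.088]
tool_rot: [2.221, 2.221, 0.0]
contact_force: [-1.0, -0.8, 0.2]
grip_width: 0.0001
finger_force: 0.0
```

>>> {"api": "jog_arm", "payload": {
  "commands": [
    [0,0,-0.7,0,0,0,-1],
    [0,0,-0.7,0,0,0,-1]
  ]
}}

```text
t: 19.87
ee_pos: [0.5785, -0.1268, 0.0871]
tool_rot: [-2.221, -2.221, 0.0]
contact_force: [-0.1, -0.1, -0.2]
grip_width: 0.0001
finger_force: 0.0
```

>>> {"api": "jog_arm", "payload": {
  "commands": [
    [0,0,-0.7,0,0,0,-1],
    [0,0,-0.7,0,0,0,-1]
  ]
}}

```text
t: 20.03
ee_pos: [0.5785, -0.1268, 0.0865]
tool_rot: [-2.221, -2.221, 0.0]
contact_force: [0.7, -0.1, -0.1]
grip_width: 0.0
finger_force: 0.0
```

>>> {"api": "jog_arm", "payload": {
  "commands": [
    [0,0,-0.7,0,0,0,-1],
    [0,0,-0.7,0,0,0,-1]
  ]
}}

```text
t: 20.2
ee_pos: [0.5786, -0.1268, 0.0859]
tool_rot: [-2.221, -2.221, -0.0]
contact_force: [0.3, -0.1, 3.7]
grip_width: -0.0001
finger_force: 1.8
```

>>> {"api": "jog_arm", "payload": {
  "commands": [
    [0,0,-0.7,0,0,0,-1],
    [0,0,-0.7,0,0,0,-1]
  ]
}}

```text
t: 20.37
ee_pos: [0.5786, -0.1268, 0.0853]
tool_rot: [2.221, 2.221, 0.0]
contact_force: [-1.8, 0.6, 6.4]
grip_width: 0.0004
finger_force: 3.4
```

>>> {"api": "jog_arm", "payload": {
  "commands": [
    [0,0,-0.7,0,0,0,-1],
    [0,0,-0.7,0,0,0,-1]
  ]
}}

```text
t: 20.53
ee_pos: [0.5786, -0.1268, 0.0848]
tool_rot: [2.221, 2.221, 0.0]
contact_force: [-2.8, 0.4, 8.8]
grip_width: 0.0003
finger_force: 4.5
```

>>> {"api": "jog_arm", "payload": {
  "commands": [
    [0,0,-0.7,0,0,0,-1],
    [0,0,-0.7,0,0,0,-1]
  ]
}}

```text
t: 20.7
ee_pos: [0.5786, -0.1268, 0.0841]
tool_rot: [2.221, 2.221, 0.0]
contact_force: [-3.3, 1.4, 10.3]
grip_width: -0.0001
finger_force: 5.1
```

>>> {"api": "jog_arm", "payload": {
  "commands": [
    [0,0,-0.7,0,0,0,-1],
    [0,0,-0.7,0,0,0,-1]
  ]
}}

```text
t: 20.87
ee_pos: [0.5786, -0.1267, 0.0835]
tool_rot: [2.221, 2.221, 0.0]
contact_force: [-2.6, 1.2, 9.4]
grip_width: -0.0001
finger_force: 5.3
```

>>> {"api": "jog_arm", "payload": {
  "commands": [
    [0,0,-0.7,0,0,0,-1],
    [0,0,-0.7,0,0,0,-1]
  ]
}}

```text
t: 21.03
ee_pos: [0.5786, -0.1267, 0.0827]
tool_rot: [2.221, 2.221, 0.0]
contact_force: [-3.4, 1.6, 9.7]
grip_width: -0.0002
finger_force: 5.1
```

>>> {"api": "jog_arm", "payload": {
  "commands": [
    [0,0,-0.7,0,0,0,-1],
    [0,0,-0.7,0,0,0,-1]
  ]
}}

```text
t: 21.2
ee_pos: [0.5786, -0.1267, 0.082]
tool_rot: [2.221, 2.221, 0.0]
contact_force: [-2.3, 1.1, 9.5]
grip_width: 0.0
finger_force: 4.6
```

>>> {"api": "jog_arm", "payload": {
  "commands": [
    [0,0,-0.6,0,0,0,-1],
    [0,0,-0.6,0,0,0,-1]
  ]
}}

```text
t: 21.37
ee_pos: [0.5786, -0.1267, 0.0814]
tool_rot: [2.221, 2.221, 0.0]
contact_force: [-2.4, 1.3, 8.1]
grip_width: 0.0002
finger_force: 4.0
```

Past the peak at about 10.5 N. A bit more to a finger force of about 3.3, as before, then release and take a check picture.

>>> {"api": "jog_arm", "payload": {
  "commands": [
    [0,0,-0.5,0,0,0,-1],
    [0,0,-0.5,0,0,0,-1]
  ]
}}

```text
t: 21.53
ee_pos: [0.5786, -0.1267, 0.0808]
tool_rot: [2.221, 2.221, 0.0]
contact_force: [-1.7, 0.6, 7.1]
grip_width: 0.0
finger_force: 3.5
```

>>> {"api": "jog_arm", "payload": {
  "commands": [
    [0,0,-0.3,0,0,0,-1],
    [0,0,-0.3,0,0,0,-1]
  ]
}}

```text
t: 21.7
ee_pos: [0.5786, -0.1267, 0.0805]
tool_rot: [2.221, 2.221, 0.0]
contact_force: [-1.1, 1.0, 5.0]
grip_width: -0.0001
finger_force: 3.2
```

>>> {"api": "jog_arm", "payload": {
  "commands": [
    [0,0,10,0,0,0,-1],
    [0,0,45,0,0,0,-1],
    [0,10,85,0,0,0,-1],
    [18,18,120,0,0,0,-1],
    [18,18,160,0,0,0,-1],
    [18,18,160,0,0,0,-1],
    [18,18,160,0,0,0,-1],
    [18,18,160,0,0,0,-1]
  ]
}}

```text
t: 22.37
ee_pos: [0.5961, -0.1087, 0.2405]
tool_rot: [2.221, 2.222, -0.0]
contact_force: [-0.7, 0.9, -0.2]
grip_width: 0.0002
finger_force: 0.0
```

```bash
python3 - <<'E'
from h import *
p,d,T,K,k1=snap('wrist'); W=world(d,T,K,k1); p2=snap('side')[0]
w=W[170:250,225:305]
Q=w[(w[...,2]>.081)&(np.hypot(w[...,0]-.578,w[...,1]+.127)<.025)]
print(len(Q),Q.mean(0),'z med',np.median(Q[:,2]))
a=cv2.resize(p[130:280,190:340,::-1],(400,400)); b=cv2.resize(p2[200:350,180:330,::-1],(400,400))
cv2.imwrite('pics/c7.png',np.hstack([a,b]))
E
```

```text
385 [ 0.57753241 -0.12633555  0.08529518] z med 0.08535795007220542
```

View pics/c7.png

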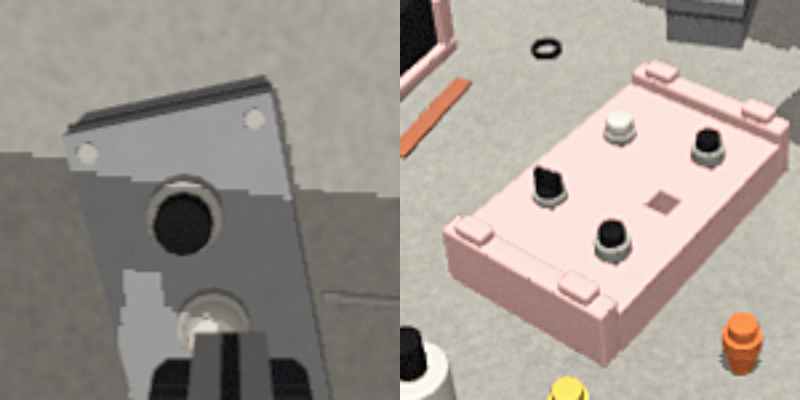

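The button is seated in the box with its cap back at rest. The other two stand upright in their nests at right-hand panel (708,147) and (612,242), and the middle nest is empty.

```bash
python3 -c "
from cell import arm
print(arm.finish_job())"
```

```text
the job is handed in; nothing more can be done
None
```

The stiff pushbutton was the middle one (peak about 10.5 N, against about 4.5 N for the other two); it now sits fully home in the box's hole, clicked on the check press there, and the job is handed in, with no verdict returned.

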